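# Make up two boxes of chocolates at the counter

### The job

Make up the two chocolate orders: in the pale green box, put the red-foil chocolate in the small cell and the orange praline bar flat in the long cell; the bar must first be slid forward out from under the clear hood of its stand. In the brown box, put the dark square ganache in the cell next to the gold band, the gold-foil chocolate in the middle cell and the white-cup praline in the other end cell. Every piece should sit upright on the floor of its cell; leave the blue-foil and green-foil chocolates where they stand.

Things in the scene. Friction and masses are not known exactly. Their poses are not given: they have to be found in the camera images.
- green_box: pale green low open gift box, two cells 66 mm wide (y): small, 66 mm along x, centred at x = +70 mm; long, 136 mm along x, centred at x = -35 mm. 214 x 74 mm, fixed. Floor 4 mm thick; rims and dividers 4 mm thick, 10 mm high above the counter (a piece gripped 8 mm or more above its underside clears them). Origin on the counter, midway along the 214 mm from rim to rim.
- brown_box: brown low open gift box, three 66 x 66 mm cells centred at x = +70, 0, -70 mm; a gold band 16 mm wide, rim high, lies across its +x end. 230 x 74 mm, fixed. Floor 4 mm thick; rims and dividers 4 mm thick, 10 mm high above the counter (a piece gripped 8 mm or more above its underside clears them). Origin on the counter, midway along the 214 mm from rim to rim.
- stand: fixed low stand: dark plate 170 x 130 x 6 mm, from x = -80 (front, robot side) to +90 mm. Over its rear a clear hood sheet, 29 to 34 mm above the counter, begins with a thin metal edge at x = +5 mm; 6 mm walls at y = -62 and +62 mm from x = +20 mm, and at the rear; open in front. Origin on the counter, near below the bar's middle at the start.
- bar: praline bar in orange paper, a cream stripe near its front end: 100 (x) x 36 (y) x 20 mm high, about 90 g; origin at the centre of its underside. It starts on the plate, nearly along the stand's x, its front half out in the open and the rear 45 mm or so under the hood (3 mm room above): slide it about 55 mm along the stand's -x, then lift.
- red_dome: foil-wrapped chocolate, red foil all over: an upright round piece 36 mm across (39 mm at a low foil frill at its foot) and 36 mm high, with straight sides up to 24 mm and a rounded top; origin at the centre of its underside, z up. About 35 g. For the green box.
- gold_dome: foil-wrapped chocolate, gold foil all over: an upright round piece 36 mm across (39 mm at a low foil frill at its foot) and 36 mm high, with straight sides up to 24 mm and a rounded top; origin at the centre of its underside, z up. About 35 g. For the brown box.
- ganache: dark brown square block of ganache 34 x 34 x 30 mm with three pistachio-green flecks on top; origin at the centre of its underside, x and y along its sides. About 35 g.
- cup: praline in a white fluted cup: upright cylinder 36 mm across, with a caramel top, 31 mm high in all (36 with the dark bead on top); straight sides up to 28 mm; origin at the centre of its underside. About 35 g.
- blue_dome: foil-wrapped chocolate, blue foil all over: an upright round piece 36 mm across (39 mm at a low foil frill at its foot) and 36 mm high, with straight sides up to 24 mm and a rounded top; origin at the centre of its underside, z up. About 35 g. Not ordered: to be left where it stands.
- green_dome: foil-wrapped chocolate, dark green foil all over: an upright round piece 36 mm across (39 mm at a low foil frill at its foot) and 36 mm high, with straight sides up to 24 mm and a rounded top; origin at the centre of its underside, z up. About 35 g. Not ordered: to be left where it stands.

How it is judged:
By the outcome, as a careful person would: the job done as asked, in the order asked, and still so for the second after the job is handed in, with the robot touching nothing.
It also fails if it takes over 112 s, if anything falls off the work surface, if the arm or the gripper's body presses on something with over 40 N, if the wrist force passes 120 N, or if a joint passes its speed limit or range.

### The arm

A 6-joint arm with a two-finger parallel gripper is mounted at the origin on the work surface. World frame = base frame: x ahead of the robot, y to its left, z up, the work surface at z = 0. Lengths are in mm, angles in rad, forces in N, time in s.
With the tool pointing down it reaches from about 400 to 925 mm from the base axis. Payload 12.5 kg.
Tool frame: the origin (TCP) lies midway between the tips of the shut fingers; the grasp point (between the pads) lies 19 mm behind it (env.pinch_z is the z of the grasp point in the tool frame, in mm); z points along the fingers, y is the line along which they close (so a half turn about z gives the same grasp; the last joint's range is limited). The gripper opens to 95 mm and grips with 3 to 60 N. Pads are 20 mm wide; open, the fingers measure 119 mm over their backs; the gripper's body (75 mm by 180 mm) begins 59 mm behind the grasp point.
Start: joints at [-0.106, 0.491, 1.559, -0, 1.092, -0.106], TCP at [625.017, 0.021, 214.661] pointing down, gripper open.
Joint ranges: [-3.1, 3.1], [-0.84, 2.19], [0.05, 2.79], [-1.13, 4.28], [0.06, 2.93], [-2.69, 2.69]. Speed limits (rad/s): [2.22, 2.22, 2.79, 3.14, 3.14, 3.14].

### API

Orientations are given as [roll, pitch, yaw] about the fixed x, y, z axes, in that order (R = Rz(yaw) Ry(pitch) Rx(roll)).
In Python, from cell import env, eyes gives the robot as it stands.
- The arm moves only by the shell command python3 -m inch 'ROWS'. ROWS is JSON, a list of rows, each a list of 3 entries, a list of its own where there are three numbers: the shift along the tool's x, y, z in units of 60 mm (1.0 is 60 mm), then the turn about the tool's z in units of 5 degrees (1.0 is 5 degrees), then the closure, from -1 (fully open) to 1 (shut). In form: [[[tx, ty, tz], turn, claw], ...]. A call has exactly 10 rows; each row shifts and turns the commanded pose from where the row before left it, along the tool's axes as they then stand; what a row does not reach is not made up. A row lasts 1/8 s, in which the tool goes at most 62.5 mm and 10.7 degrees, less where a joint would pass 70% of its speed; a pose out of reach is approached as far as the arm can. A call is refused whole if a number of a shift passes 1 or a number of a turn 1, either way. A call with a gripper value outside its range is refused whole. The fingers move at their own pace and stop on an object; the grip force is fixed at half the most. Time passes only in rows, so rows that do not move let the fingers close, or fill a call up. It gives the time, the measured TCP pose, the force, the opening and the grip force at its end, in the units of the state.
- env.state(): the state, without advancing time (a new reading comes with each control period).
- eyes.read_camera(name): name is "scene" or "side" or "wrist"; returns a dict with "pixels" (420x560x3 uint8, red, green, blue), "fx", "fy", "cx", "cy" (pixels), "extrinsics" (4x4, takes a point from world to camera coordinates). Camera axes: x right, y down, z forward; pixel columns grow to the right and rows downward; lengths in mm; the calibration is good to about 2 mm. A picture is of the moment at which its call begins. There is no depth.
- env.job_done(): hands the job in; it is judged then, once.
Trained networks look in a picture, given as the dict that the camera call returned (one of the last four; its "shot" number tells which), for a name from the list of things; names that differ only in an ending like _2 or _b are one class to them, and where a whole thing is asked for, a point or a joint stands for the part that bears it (a point fixed in the world has none). Each returns a list of dicts, best first, with "score" (0 to 1); they miss things now and then, are a little off and sometimes report something else, mostly with a low value. They report only what shows in the picture. A call takes as long as a camera call.
- eyes.boxes_of(name, picture): "centre" ([row, column] in pixels, amid what is visible of it).
- eyes.cut_out(name, picture): "mask" (420x560 bool, what is visible of it) and "centre" ([row, column] in pixels, amid what is visible of it).
- eyes.spot_point(name, picture): "centre" ([row, column] in pixels: a listed point, or the origin of a listed thing).
The state is a dict: "t": time; "joints": joint angles; "qvel": joint speeds; "tau": joint torques, N m; "eef_pos": TCP position; "tcp_rot": TCP orientation; "ft_force": force on the tool from outside, world axes, zero at the start; "moment": the same for the moment, N m; "opening": opening from 0.0 (shut) to 1.0 (fully open); "grip_force": force on a finger pad.
Only numpy, scipy, OpenCV 4.12 (cv2) and the standard library are available. Lean on these libraries where they do the work, as an engineer would, in place of code of your own. Each camera call takes 0.05 s, during which the arm holds its last target. There are 200 camera calls.

## Working session

There is one attempt and no reset: what is moved stays moved. The work goes in short steps, Python scripts to look and compute and a shell command to move; the robot and the scene stay as the last step left them, time stands still between calls to the robot, and variables do not carry over. Pictures are saved under pics/ and viewed, at most 16 in all, crops included, and the job is handed in when it is done.

```bash
ls; mkdir -p pics
python3 - <<'E'
from cell import env, eyes
import cv2,numpy as np
print(env.state(), env.pinch_z)
for n in ["scene","side","wrist"]:
    p=eyes.read_camera(n); cv2.imwrite(f"pics/{n}0.png",p["pixels"][:,:,::-1])
    print(n,p["fx"],p["cx"],p["cy"],np.round(p["extrinsics"],3).tolist())
E
```

```text
pics
{'t': 0.0, 'joints': array([-1.05568154e-01,  4.91565159e-01,  1.55949171e+00,  3.14565375e-05,
        1.09171221e+00, -1.05588376e-01]), 'qvel': array([-0.00016185,  0.00121926,  0.0017229 ,  0.00055385, -0.00118186,
        0.00024769]), 'tau': array([-9.52334158e-04, -6.12640929e+01, -2.58175153e+01,  6.92750537e-02,
        4.83079045e-02, -1.38641695e-05]), 'eef_pos': array([6.24732536e+02, 7.85997375e-02, 2.14043725e+02]), 'tcp_rot': array([-3.14042572e+00, -1.51728941e-04,  1.57080194e+00]), 'ft_force': array([ 0.2369078 ,  0.71125705, -0.73386576]), 'moment': array([0.01145261, 0.03086854, 0.03840755]), 'grip_force': 0.0, 'opening': 0.9998989651316817} -18.8
scene 496.6335784106356 284.29688062126235 210.03607896492568 [[-0.592, 0.806, -0.009, 334.819], [0.679, 0.493, -0.544, -337.037], [-0.434, -0.328, -0.839, 1386.79], [0.0, 0.0, 0.0, 1.0]]
side 441.3394258073675 277.42388501981276 216.5761411847262 [[-0.999, -0.044, 0.003, 557.52], [-0.035, 0.746, -0.665, 33.087], [0.027, -0.664, -0.747, 853.761], [0.0, 0.0, 0.0, 1.0]]
wrist 312.34418369615514 279.81351110139593 213.84859936541156 [[1.0, -0.0, -0.003, -624.29], [0.0, -0.963, 0.271, -31.376], [-0.003, -0.271, -0.963, 392.352], [0.0, 0.0, 0.0, 1.0]]
```

View pics/scene0.png

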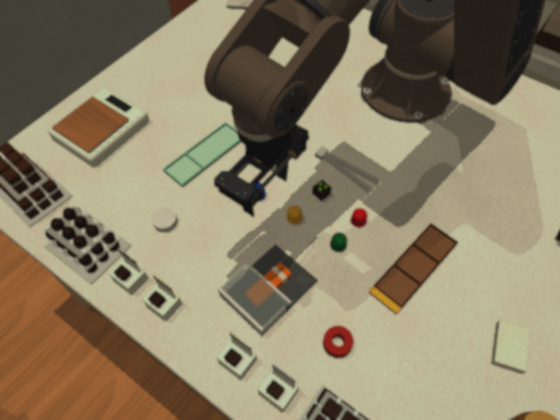

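View pics/side0.png

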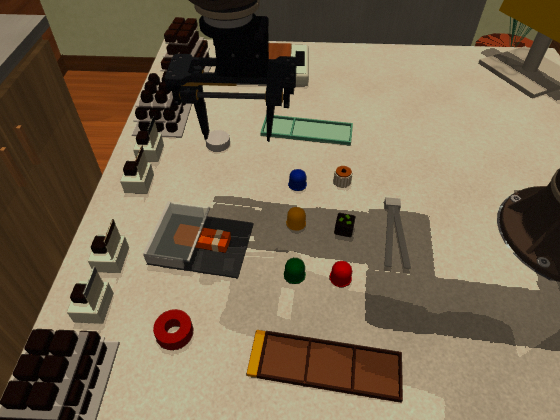

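```bash
cat > h.py <<'E'
from cell import env, eyes
import cv2,numpy as np
from scipy.optimize import least_squares
NAMES=["green_box","brown_box","stand","bar","red_dome","gold_dome","ganache","cup","blue_dome","green_dome"]
def P(p): return np.array([[p["fx"],0,p["cx"]],[0,p["fy"],p["cy"]],[0,0,1]])@np.array(p["extrinsics"])[:3]
def proj(p,X):
    q=P(p)@np.r_[X,1]; return q[:2]/q[2]      # col,row
def onplane(p,rc,z):
    M=P(p); A=M[:,[0,1,3]].copy(); A[:,2]+=M[:,2]*z
    q=np.linalg.solve(A,[rc[1],rc[0],1]); return q[:2]/q[2]
def tri(obs):
    "obs: list of (pic,[row,col]) -> point, rms px"
    A=[]
    for p,rc in obs:
        M=P(p); A+= [rc[1]*M[2]-M[0], rc[0]*M[2]-M[1]]
    x=np.linalg.svd(np.array(A))[2][-1]; x=x[:3]/x[3]
    e=[np.linalg.norm(proj(p,x)-np.array(rc)[::-1]) for p,rc in obs]
    return x,max(e)
E
python3 - <<'E'
from h import *
np.set_printoptions(precision=1,suppress=True)
ps={n:eyes.read_camera(n) for n in ["scene","side","wrist"]}
for n in NAMES:
    obs=[]
    for c,p in ps.items():
        r=eyes.spot_point(n,p)
        print(n,c,[(np.round(k["centre"]),round(k["score"],2),onplane(p,k["centre"],6 if n=="bar" else 0)) for k in r[:2]])
        if r and c!="wrist": obs.append((p,r[0]["centre"]))
    if len(obs)>1: print("   tri",*tri(obs))
E
```

```text
green_box scene [(array([155., 204.]), 0.87, array([ 506.3, -296.8]))]
green_box side [(array([132., 308.]), 0.82, array([ 498.4, -293.6])), (array([246., 206.]), 0.62, array([690.3,  62.2]))]
green_box wrist []
   tri [ 499.1 -305.2  -10.8] 0.8039640429472192
brown_box scene [(array([262., 417.]), 0.75, array([459.5, 284.8]))]
brown_box side [(array([364., 330.]), 0.69, array([465.1, 280.5]))]
brown_box wrist [(array([ 87., 118.]), 0.49, array([439. , 119.1]))]
   tri [466.3 285.6  11.7] 0.03025588559963878
stand scene [(array([288., 269.]), 0.89, array([699.1,  57.7]))]
stand side [(array([244., 207.]), 0.63, array([688.5,  57.8]))]
stand wrist [(array([142., 336.]), 0.9, array([692. ,  57.8]))]
   tri [693.   51.8 -12.4] 1.8028904562212216
bar scene [(array([288., 270.]), 0.74, array([701.4,  62.2]))]
bar side [(array([241., 201.]), 0.73, array([699.1,  54.2]))]
bar wrist [(array([145., 345.]), 0.68, array([701.5,  54. ]))]
   tri [700.3  60.5   8.9] 2.1024695430153533
red_dome scene [(array([218., 357.]), 0.76, array([438.7, 117.6]))]
red_dome side [(array([279., 337.]), 0.92, ar
[... 697 characters left out ...]
ri [424.8   0.5 -19.2] 1.1634310077983687
cup scene []
cup side [(array([180., 343.]), 0.67, array([ 421.7, -131.1]))]
cup wrist []
blue_dome scene [(array([193., 260.]), 0.54, array([ 516.7, -109.4]))]
blue_dome side [(array([186., 300.]), 0.76, array([ 514.2, -108.2]))]
blue_dome wrist [(array([274., 205.]), 0.59, array([ 523.1, -116.4]))]
   tri [ 514.5 -111.4   -3.7] 0.23617364564510376
green_dome scene [(array([246., 340.]), 0.66, array([524.7, 124.8]))]
green_dome side [(array([276., 293.]), 0.75, array([525.3, 122.4]))]
green_dome wrist [(array([ 90., 194.]), 0.96, array([525.3, 115.8])), (array([ 85., 120.]), 0.59, array([440.8, 121.3]))]
   tri [525.7 125.    2.8] 0.3829415779160342
```

The side view shows the stand at about (205,243), with the bar's stripe facing the robot. The brown box is at (330,365) with its band on the left, which is +x. The green box is at (307,131) with its small cell on the left. The scene view agrees. Next I'll fit the boxes and the bar from masks.

Run:
```python
from h import *
np.set_printoptions(precision=1,suppress=True)
ps={n:eyes.read_camera(n) for n in ["scene","side","wrist"]}
def rect(m,p,z):
    c=max(cv2.findContours(m.astype(np.uint8),0,1)[0],key=cv2.contourArea)[:,0]
    w=np.array([onplane(p,(r,q),z) for q,r in c],np.float32)
    return cv2.minAreaRect(w)
for n,z in [("green_box",10),("brown_box",10),("stand",6),("stand",34),("bar",26),("ganache",30)]:
    for c,p in ps.items():
        for k in eyes.cut_out(n,p)[:1]:
            print(n,z,c,round(k["score"],2),k["mask"].sum(),np.round(rect(k["mask"],p,z)[0],1),np.round(rect(k["mask"],p,z)[1],1),round(rect(k["mask"],p,z)[2],1))
for n in ["red_dome","gold_dome","ganache","cup","blue_dome","green_dome"]:
    obs=[]
    for c,p in ps.items():
        for k in eyes.cut_out(n,p)[:1]:
            if k["score"]>.5: obs.append((p,k["centre"])); print(n,c,round(k["score"],2),onplane(p,k["centre"],17))
    if len(obs)>1:print("  tri",*tri(obs))
a=cv2.resize(ps["side"]["pixels"][190:290,130:270,::-1],None,fx=5.5,fy=5.5,interpolation=2)
cv2.imwrite("pics/stand.png",a)
```

```text
green_box 10 scene 0.83 2062 [ 506.4 -293.2] [ 80.9 219.2] 83.3
brown_box 10 scene 0.6 3318 [476.3 285.4] [ 74.8 233.3] 83.1
brown_box 10 side 0.68 7448 [473.4 284.9] [ 77.7 229.3] 82.9
brown_box 10 wrist 0.33 1139 [425.7   7.1] [41.5 45.1] 76.7
stand 6 scene 0.82 4266 [700.5  53.1] [142.7 170.6] 82.1
stand 6 side 0.65 5056 [703.7  44.3] [157.3 185.1] 82.0
stand 6 wrist 0.58 16507 [705.3  53.9] [141.2 184.1] 82.4
stand 34 scene 0.82 4266 [709.9  61.6] [138.6 165.7] 82.1
stand 34 side 0.65 5056 [696.5  66.8] [150.6 177.2] 82.0
stand 34 wrist 0.58 16507 [699.4  55.6] [130.7 170.5] 82.4
bar 26 scene 0.56 392 [674.2  64.8] [41.3 48. ] 82.6
bar 26 wrist 0.82 1535 [673.4  58.3] [36.3 53.5] 81.4
ganache 30 scene 0.85 298 [441.5  16.7] [43.  52.5] 85.1
ganache 30 side 0.62 385 [431.5  22. ] [54.4 33.3] 77.8
ganache 30 wrist 0.9 1197 [436.6  10.7] [39.5 44. ] 78.1
red_dome scene 0.72 [447.7 123.3]
red_dome side 0.88 [444.5 125.6]
red_dome wrist 0.63 [441. 121.]
  tri [443.2 122.2  12.4] 4.0326675897414015
gold_dome scene 0.68 [526.6   1.8]
gold_dome side 0.9 [523.1  -2.2]
gold_dome wrist 0.59 [524.2  -1.1]
  tri [524.4  -0.4  16.2] 1.2020580103809857
ganache scene 0.85 [440.3  12.2]
ganache side 0.62 [431.   14.7]
ganache wrist 0.9 [426.7   8.7]
  tri [429.9   7.8   7.6] 6.646510119165855
cup side 0.6 [ 426.2 -123.7]
cup wrist 0.78 [ 433.9 -116.1]
  tri [ 428.8 -120.3   17. ] 4.5312406362581115
blue_dome side 0.57 [ 516.  -109.9]
blue_dome wrist 0.69 [ 526.9 -108.8]
  tri [ 518.7 -116.6    8.2] 4.868596678455496
green_dome scene 0.76 [528.2 127.7]
green_dome side 0.77 [517.4 124.3]
green_dome wrist 0.91 [525.5 118.6]
  tri [520.2 121.5   5.8] 2.8620616359759423
```

View pics/wrist0.png

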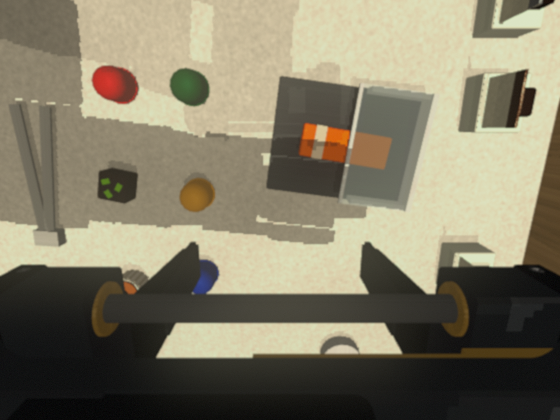

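View pics/stand.png

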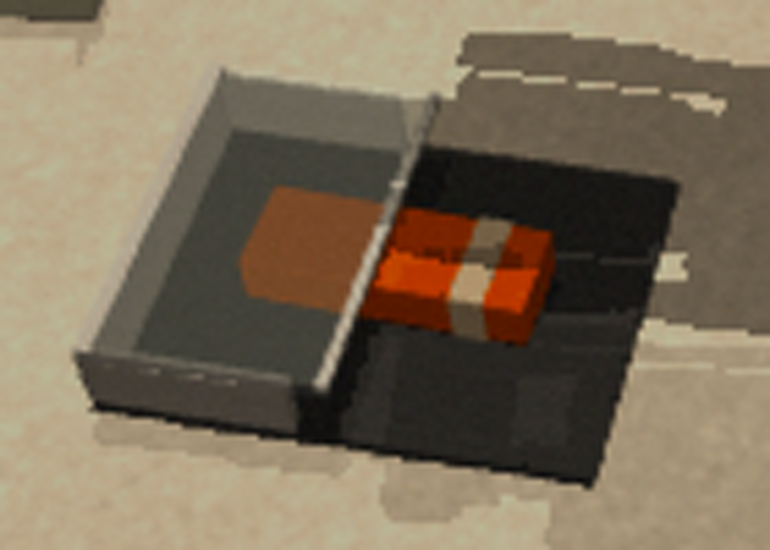

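The wrist and crop views show the bar at (345,145), about -8° with the stand, its front half free. The red dome is at (115,84), green (190,86), ganache (118,184), gold (197,195); the cup and blue dome are partly hidden by the gripper. I'll start by turning to yaw 173°.

```bash
cat >> h.py <<'E'
def plan(x,y,z,yaw=None):
    "prints shift units (tool axes at present yaw) and turn units still needed"
    s=env.state(); d=(np.array([x,y,z])-s["eef_pos"]); a=s["tcp_rot"][2]
    R=np.array([[np.cos(a),np.sin(a),0],[np.sin(a),-np.cos(a),0],[0,0,-1]])
    t=0 if yaw is None else -np.degrees((np.radians(yaw)-a+np.pi)%(2*np.pi)-np.pi)/5
    print("shift units",np.round(R.T@d/60,3),"turn",np.round(t,2),"pos",np.round(s["eef_pos"],1),"yaw",round(np.degrees(a),1),"j6",round(s["joints"][5],2),"t",s["t"])
E
python3 -m inch '[[[0,0,0.15],-1,-1],[[0,0,0.15],-1,-1],[[0,0,0.15],-1,-1],[[0,0,0.15],-1,-1],[[0,0,0.15],-1,-1],[[0,0,0.15],-1,-1],[[0,0,0.15],-1,-1],[[0,0,0.15],-1,-1],[[0,0,0.15],-1,-1],[[0,0,0.15],-1,-1]]'
python3 -m inch '[[[0,0,0],-1,-1],[[0,0,0],-1,-1],[[0,0,0],-1,-1],[[0,0,0],-1,-1],[[0,0,0],-1,-1],[[0,0,0],-1,-1],[[0,0,0],-0.6,-1],[[0,0,0],0,-1],[[0,0,0],0,-1],[[0,0,0],0,-1]]'
python3 -c "
from h import *
plan(443,122,124,173)"
```

```text
t: 5.0
eef_pos: [625.0, 0.0, 124.4]
tcp_rot: [3.142, 0.0, 2.446]
ft_force: [-0.1, 0.4, 0.7]
opening: 0.996
grip_force: 0.0
t: 6.25
eef_pos: [625.0, 0.0, 124.7]
tcp_rot: [-3.142, 0.0, 3.019]
ft_force: [-0.2, 0.1, 0.2]
opening: 0.998
grip_force: 0.0
shift units [3.26  1.646 0.011] turn -0.01 pos [625.    0.  124.7] yaw 173.0 j6 -1.55 t 6.25
```

```bash
python3 -m inch '[[[0.4,0.2,0],0,-1],[[0.4,0.2,0],0,-1],[[0.4,0.2,0],0,-1],[[0.4,0.2,0],0,-1],[[0.4,0.2,0],0,-1],[[0.4,0.2,0],0,-1],[[0.4,0.2,0],0,-1],[[0.4,0.246,0],0,-1],[[0.06,0,0],0,-1],[[0,0,0],0,-1]]'
python3 - <<'E'
from h import *
np.set_printoptions(precision=1,suppress=True)
ps={n:eyes.read_camera(n) for n in ["side","wrist","scene"]}
for n,h in [("red_dome",16),("ganache",16),("cup",16),("gold_dome",16)]:
    for c,p in ps.items():
        for f in (eyes.cut_out,eyes.spot_point):
            for k in f(n,p)[:1]: print(n,c,f.__name__,round(k["score"],2),onplane(p,k["centre"],h if f is eyes.cut_out else 0))
for k in eyes.cut_out("green_box",ps["side"])[:1]:
    c=max(cv2.findContours(k["mask"].astype(np.uint8),0,1)[0],key=cv2.contourArea)[:,0]
    print(k["score"],cv2.minAreaRect(np.array([onplane(ps["side"],(r,q),10) for q,r in c],np.float32)))
cv2.imwrite("pics/w1.png",ps["wrist"]["pixels"][:,:,::-1])
plan(443,122,10,173)
E
```

```text
t: 7.5
eef_pos: [443.5, 121.7, 124.8]
tcp_rot: [3.141, 0.001, 3.02]
ft_force: [-0.3, -0.8, -0.9]
opening: 1.002
grip_force: 0.0
red_dome side call 0.57 [444.4 122.4]
red_dome side call 0.85 [440.6 126.2]
red_dome wrist call 0.86 [441.5 119.9]
red_dome wrist call 0.57 [441.4 118.8]
red_dome scene call 0.73 [446.8 127.2]
red_dome scene call 0.55 [449.1 124.6]
ganache wrist call 0.56 [429.2   5.6]
ganache wrist call 0.87 [429.6   3.3]
ganache scene call 0.85 [436.4  11.9]
ganache scene call 0.63 [428.9   7.6]
cup side call 0.53 [691.2  57.2]
cup wrist call 0.84 [ 422.9 -121.2]
cup scene call 0.72 [ 432.2 -118.7]
cup scene call 0.7 [ 428.2 -125.9]
gold_dome side call 0.96 [523.2   1.3]
gold_dome side call 0.81 [521.4  -8.9]
gold_dome scene call 0.52 [526.2  -3.3]
gold_dome scene call 0.79 [520.9  -2.1]
0.84 ((518.2869262695312, -294.28076171875), (90.28236389160156, 180.10765075683594), 83.1625747680664)
shift units [-0.   0.   1.9] turn 0.0 pos [442.9 121.9 124.6] yaw 173.0 j6 -1.32 t 8.9
```

View pics/w1.png

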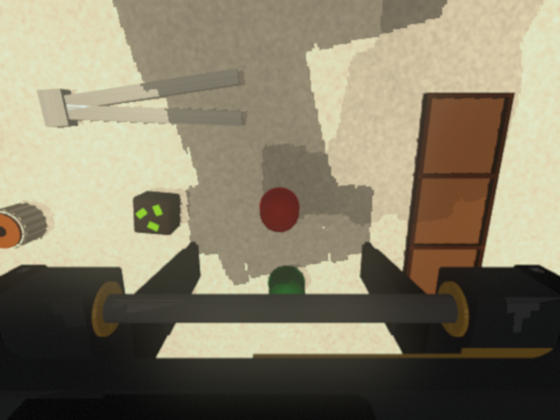

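The wrist view shows the red dome midway between the fingers at (280,210), with nothing under either finger. The ganache is at (157,212), cup (20,225), brown box (455,190). I'll grasp.

```bash
python3 -m inch '[[[0,-0.02,0.3],0,-1],[[0,0,0.3],0,-1],[[0,0,0.3],0,-1],[[0,0,0.3],0,-1],[[0,0,0.3],0,-1],[[0,0,0.25],0,-1],[[0,0,0.18],0,-1],[[0,0,0],0,-1],[[0,0,0],0,1],[[0,0,0],0,1]]'
python3 -m inch '[[[0,0,0],0,1],[[0,0,0],0,1],[[0,0,0],0,1],[[0,0,0],0,1],[[0,0,-0.1],0,1],[[0,0,-0.2],0,1],[[0,0,-0.3],0,1],[[0,0,-0.4],0,1],[[0,0,-0.3],0,1],[[0,0,-0.1],0,1]]'
python3 -c "
from h import *
a=np.radians(-7);plan(506+70*np.cos(a),-293+70*np.sin(a),93,173)"
```

```text
t: 10.15
eef_pos: [443.0, 120.7, 9.3]
tcp_rot: [3.141, 0.001, 3.019]
ft_force: [0.2, -1.1, -1.2]
opening: 0.843
grip_force: 0.0
t: 11.4
eef_pos: [443.1, 120.7, 94.3]
tcp_rot: [3.141, 0.002, 3.019]
ft_force: [-0.1, 0.0, -1.3]
opening: 0.368
grip_force: 30.0
shift units [-3.047 -6.717  0.022] turn 0.0 pos [443.1 120.7  94.3] yaw 173.0 j6 -1.33 t 11.4
```

```bash
python3 -m inch '[[[-0.2,-0.4,0],0,1],[[-0.35,-0.8,0],0,1],[[-0.35,-0.8,0],0,1],[[-0.35,-0.8,0],0,1],[[-0.35,-0.8,0],0,1],[[-0.35,-0.8,0],0,1],[[-0.35,-0.8,0],0,1],[[-0.35,-0.8,0],0,1],[[-0.25,-0.5,0],0,1],[[-0.1,-0.2,0],0,1]]'
python3 - <<'E'
from h import *
np.set_printoptions(precision=1,suppress=True)
ps={n:eyes.read_camera(n) for n in ["side","wrist","scene"]}
for c,p in ps.items():
  for k in eyes.spot_point("green_box",p)[:1]: print(c,k["score"],onplane(p,k["centre"],0))
  for k in eyes.cut_out("green_box",p)[:1]:
    cc=max(cv2.findContours(k["mask"].astype(np.uint8),0,1)[0],key=cv2.contourArea)[:,0]
    print(c,k["score"],cv2.minAreaRect(np.array([onplane(p,(r,q),10) for q,r in cc],np.float32)))
cv2.imwrite("pics/w2.png",ps["wrist"]["pixels"][:,:,::-1])
a=np.radians(-7);plan(506+70*np.cos(a),-293+70*np.sin(a),93,173)
import pickle; pickle.dump(ps,open("ps2.pkl","wb"))
E
```

```text
t: 12.65
eef_pos: [572.3, -301.6, 92.3]
tcp_rot: [3.141, -0.0, 3.018]
ft_force: [0.3, 0.1, -0.7]
opening: 0.369
grip_force: 30.0
side 0.71 [ 501.1 -306.4]
side 0.73 ((501.87164306640625, -291.7746887207031), (89.78054809570312, 214.52377319335938), 82.6947250366211)
wrist 0.71 [ 502.6 -297.5]
wrist 0.65 ((506.73388671875, -300.9983215332031), (76.07988739013672, 193.00787353515625), 83.14595794677734)
scene 0.7 [ 507.1 -290.7]
scene 0.65 ((505.3795471191406, -292.7292175292969), (79.70108032226562, 214.7834014892578), 83.00251007080078)
shift units [-0.1 -0.   0. ] turn 0.01 pos [ 572.5 -299.4   93.1] yaw 173.1 j6 -2.03 t 13.1
```

View pics/w2.png

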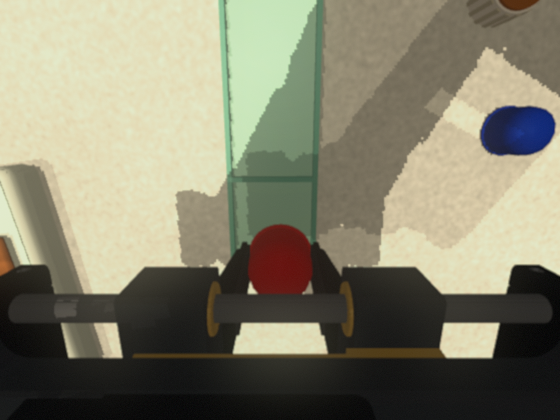

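The wrist view shows the red dome held at (280,258), with the green box straight behind it and its divider at row 178, columns 232–316.

Run:
```python
from h import *
import pickle
p=pickle.load(open("ps2.pkl","rb"))["wrist"]
L,R=onplane(p,(178,232),10),onplane(p,(179,316),10)
A,B=onplane(p,(20,221),10),onplane(p,(20,323),10)
print(L,R,A,B,np.linalg.norm(L-R),np.linalg.norm(A-B))
m=(L+R)/2; n=(A+B)/2; u=(m-n)/np.linalg.norm(m-n); print("yaw",np.degrees(np.arctan2(u[1],u[0])),"origin",m-35*u,"small",m+35*u)
t=m+35*u; plan(t[0],t[1],13,None)
```

```text
[ 532.51282658 -336.86288517] [ 541.77293343 -269.06625018] [ 419.1246018  -325.96169465] [ 428.17697653 -253.46044991] 68.42611559596543 73.06419079674737
yaw -6.660776014216705 origin [ 502.37911992 -298.90488977] small [ 571.90664009 -307.02424558]
shift units [-0.006 -0.127  1.335] turn 0 pos [ 572.5 -299.4   93.1] yaw 173.1 j6 -2.03 t 13.1
```

```bash
python3 -m inch '[[[-0.02,-0.09,0.2],0,1],[[0,0,0.3],0,1],[[0,0,0.3],0,1],[[0,0,0.25],0,1],[[0,0,0.15],0,1],[[0,0,0.09],0,1],[[0,0,0.03],0,1],[[0,0,0],0,1],[[0,0,0],0,0],[[0,0,0],0,-0.3]]'
python3 -m inch '[[[0,0,0],0,-0.3],[[0,0,-0.1],0,-0.3],[[0,0,-0.3],0,-0.3],[[0,0,-0.4],0,-0.3],[[0,0,-0.4],0,-0.5],[[0,0,-0.3],0,-1],[[-0.3,0.4,0],0,-1],[[-0.3,0.6,0],0,-1],[[-0.3,0.6,0],0,-1],[[-0.2,0.6,0],0,-1]]'
python3 -c "
from h import *
plan(672,60,104,172)"
```

```text
t: 14.35
eef_pos: [573.2, -305.9, 13.9]
tcp_rot: [-3.141, 0.001, 3.019]
ft_force: [-0.3, 1.1, -0.5]
opening: 0.524
grip_force: 0.0
t: 15.6
eef_pos: [655.3, -181.7, 104.4]
tcp_rot: [-3.141, 0.001, 3.019]
ft_force: [0.0, 0.2, -0.0]
opening: 1.0
grip_force: 0.0
shift units [0.216 4.032 0.006] turn 0.2 pos [ 655.3 -181.7  104.4] yaw 173.0 j6 -1.82 t 15.6
```

```bash
python3 -m inch '[[[0.05,0.5,0],0.2,-1],[[0.05,0.6,0],0,-1],[[0.05,0.6,0],0,-1],[[0.05,0.6,0],0,-1],[[0,0.6,0],0,-1],[[0,0.6,0],0,-1],[[0,0.4,0],0,-1],[[0,0.13,0],0,-1],[[0,0,0],0,-1],[[0,0,0],0,-1]]'
python3 - <<'E'
from h import *
import pickle
np.set_printoptions(precision=1,suppress=True)
ps={n:eyes.read_camera(n) for n in ["side","wrist","scene"]}
def rect(m,p,z):
    cc=max(cv2.findContours(m.astype(np.uint8),0,1)[0],key=cv2.contourArea)[:,0]
    return cv2.minAreaRect(np.array([onplane(p,(r,q),z) for q,r in cc],np.float32))
for n,z in [("bar",26),("stand",6)]:
  for c,p in ps.items():
    for k in eyes.spot_point(n,p)[:1]: print(n,c,k["score"],onplane(p,k["centre"],6 if n=="bar" else 0))
    for k in eyes.cut_out(n,p)[:1]: print(n,c,k["score"],rect(k["mask"],p,z))
p=ps["side"]
for k in eyes.cut_out("red_dome",p)[:1]+eyes.cut_out("red_dome",ps["scene"])[:1]: print("red",k["score"],k["centre"])
k=eyes.cut_out("red_dome",p)
if k: print(onplane(p,k[0]["centre"],20))
cv2.imwrite("pics/w3.png",ps["wrist"]["pixels"][:,:,::-1])
pickle.dump(ps,open("ps3.pkl","wb"))
E
```

```text
t: 16.85
eef_pos: [675.8, 57.3, 103.7]
tcp_rot: [-3.141, -0.0, 3.001]
ft_force: [-0.4, 0.5, 0.5]
opening: 1.001
grip_force: 0.0
bar side 0.83 [698.5  64. ]
bar side 0.84 ((671.7678833007812, 65.93405151367188), (47.51604080200195, 55.54348373413086), 85.51063537597656)
bar wrist 0.6 [698.8  54.4]
bar wrist 0.98 ((672.8446044921875, 57.526248931884766), (37.07673263549805, 55.759063720703125), 80.83268737792969)
bar scene 0.74 [691.9  58.7]
bar scene 0.67 ((676.316650390625, 64.3706283569336), (41.841609954833984, 44.4971923828125), 81.76583099365234)
stand side 0.98 [691.7  60.1]
stand side 0.73 ((704.8864135742188, 54.430381774902344), (136.7436065673828, 186.16551208496094), 82.25228118896484)
stand wrist 0.76 ((684.0026245117188, 57.47557830810547), (145.34397888183594, 139.61497497558594), 81.94424438476562)
stand scene 0.75 [697.8  54. ]
stand scene 0.61 ((700.6144409179688, 52.62201690673828), (141.99893188476562, 169.72256469726562), 82.61699676513672)
red 0.54 [120.9, 276.5]
red 0.78 [169.6, 182.0]
[ 573.7 -307.3]
```

View pics/w3.png

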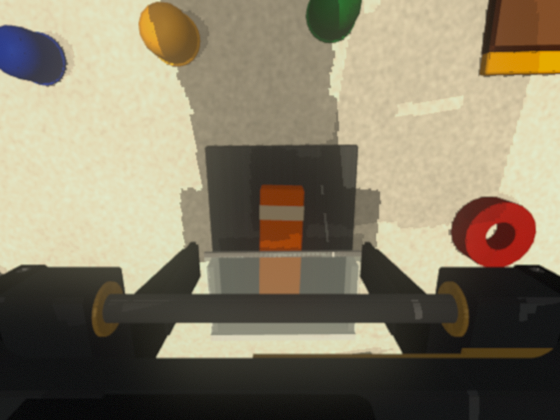

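The wrist view shows the bar aligned with the gripper: front end at row 185, columns 261–304; hood edge at row 254; plate front at row 147. The red dome sits in its cell.

Run:
```python
from h import *
import pickle
p=pickle.load(open("ps3.pkl","rb"))["wrist"]
for nm,rc,z in [("barFL",(185,261),26),("barFR",(185,304),26),("barHL",(248,259),26),("barHR",(248,303),26),("hoodL",(254,207),34),("hoodR",(254,355),34),("plFL",(146,207),6),("plFR",(146,357),6)]:
    print(nm,np.round(onplane(p,rc,z),1))
plan(661,60,14,172)
```

```text
barFL [643.3  46. ]
barFR [648.2  80.2]
barHL [696.7  35.8]
barHR [701.9  72.8]
hoodL [692.8  -6.7]
hoodR [710.  114.6]
plFL [607.6   4.5]
plFR [625.3 129.3]
shift units [ 0.248 -0.007  1.494] turn 0.0 pos [675.8  58.4 103.6] yaw 172.0 j6 -1.44 t 17.75
```

```bash
python3 -m inch '[[[0.14,0,0.1],0,-1],[[0,0,0.25],0,-1],[[0,0,0.3],0,-1],[[0,0,0.3],0,-1],[[0,0,0.25],0,-1],[[0,0,0.15],0,-1],[[0,0,0.1],0,-1],[[0,0,0.035],0,-1],[[0,0,0],0,0],[[0,0,0],0,1]]'
python3 -m inch '[[[0,0,0],0,1],[[0,0,0],0,1],[[0,0,0],0,1],[[0,0,0],0,1],[[0,0,0],0,1],[[0.05,0,0],0,1],[[0.1,0,0],0,1],[[0.15,0,0],0,1],[[0.15,0,0],0,1],[[0.15,0,0],0,1]]'
python3 -m inch '[[[0.15,0,0],0,1],[[0.15,0,0],0,1],[[0.1,0,0],0,1],[[0.05,0,0],0,1],[[0,0,0],0,1],[[0,0,0],0,1],[[0,0,0],0,1],[[0,0,0],0,1],[[0,0,0],0,1],[[0,0,0],0,1]]'
python3 - <<'E'
from h import *
import pickle
ps={n:eyes.read_camera(n) for n in ["side","wrist"]}
a=cv2.resize(ps["side"]["pixels"][170:290,120:290],(400,282)); b=cv2.resize(ps["wrist"]["pixels"],(400,300))[:282]
cv2.imwrite("pics/w4.png",np.hstack([a,b])[:,:,::-1])
plan(661,60,14,172)
E
```

```text
t: 19.0
eef_pos: [667.7, 59.5, 15.0]
tcp_rot: [3.141, 0.001, 3.002]
ft_force: [-0.1, 0.5, 0.0]
opening: 0.844
grip_force: 0.0
t: 20.25
eef_pos: [631.0, 64.7, 14.6]
tcp_rot: [-3.142, -0.0, 3.002]
ft_force: [1.1, 0.2, -1.5]
opening: 0.374
grip_force: 29.8
t: 21.5
eef_pos: [605.1, 68.3, 14.5]
tcp_rot: [-3.142, 0.0, 3.002]
ft_force: [-0.4, 0.9, -0.7]
opening: 0.377
grip_force: 29.8
shift units [-0.941 -0.007  0.009] turn -0.0 pos [605.1  68.3  14.6] yaw 172.0 j6 -1.43 t 21.6
```

View pics/w4.png

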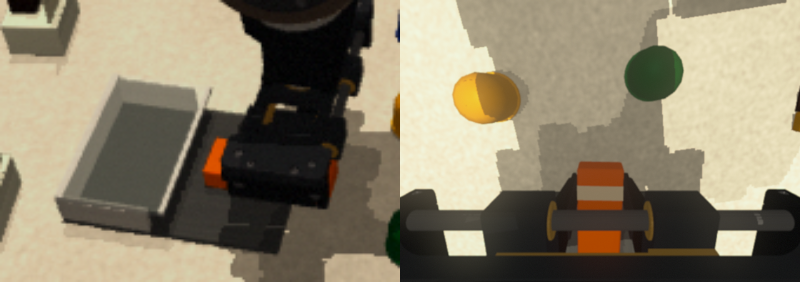

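The side and wrist views show the bar held between the fingers, its rear about 18 mm clear of the hood edge. I'll lift it and carry it to the long cell.

```bash
python3 -m inch '[[[0,0,-0.05],0,1],[[0,0,-0.15],0,1],[[0,0,-0.25],0,1],[[0,0,-0.3],0,1],[[0,0,-0.3],-0.2,1],[[0.1,0,-0.2],0,1],[[0.3,0,-0.1],0,1],[[0.3,0,0],0,1],[[0.3,-0.2,0],0,1],[[0.3,-0.2,0],0,1]]'
python3 -c "
from h import *
plan(441,-289.3,95,173)"
```

```text
t: 22.85
eef_pos: [523.7, 53.9, 96.0]
tcp_rot: [3.142, 0.0, 3.02]
ft_force: [0.4, 0.1, -1.3]
opening: 0.374
grip_force: 29.8
shift units [ 0.673 -5.846  0.017] turn 0.0 pos [523.7  53.9  96. ] yaw 173.0 j6 -1.47 t 22.85
```

```bash
python3 -m inch '[[[0.05,-0.4,0],0,1],[[0.08,-0.7,0],0,1],[[0.08,-0.7,0],0,1],[[0.08,-0.7,0],0,1],[[0.08,-0.7,0],0,1],[[0.08,-0.7,0],0,1],[[0.08,-0.7,0],0,1],[[0.08,-0.7,0],0,1],[[0.06,-0.4,0],0,1],[[0,-0.14,0],0,1]]'
python3 - <<'E'
from h import *
import pickle
ps={n:eyes.read_camera(n) for n in ["side","wrist","scene"]}
pickle.dump(ps,open("ps5.pkl","wb"))
a=cv2.resize(ps["side"]["pixels"][60:180,230:400],(400,282)); b=cv2.resize(ps["wrist"]["pixels"],(400,300))[:282]
cv2.imwrite("pics/w5.png",np.hstack([a,b])[:,:,::-1])
plan(441,-289.3,18,173)
E
```

```text
t: 24.1
eef_pos: [441.6, -289.8, 95.9]
tcp_rot: [-3.142, 0.0, 3.018]
ft_force: [-0.6, 0.6, -0.6]
opening: 0.375
grip_force: 29.8
shift units [ 0.017 -0.018  1.294] turn -0.0 pos [ 442.1 -288.3   95.7] yaw 173.0 j6 -2.15 t 24.25
```

View pics/w5.png

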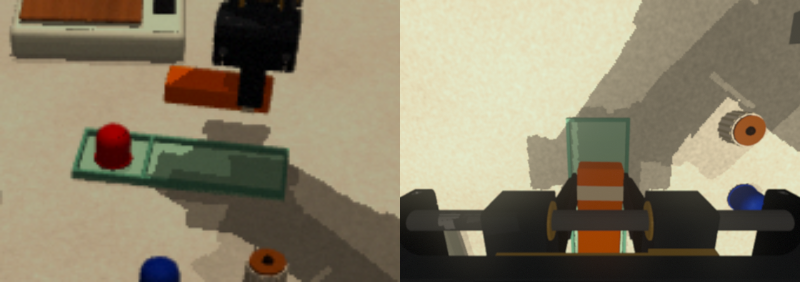

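The left picture shows the red dome upright in its small cell and the bar level. In the right one the box's near rim is at row 118, columns 567–629 of the montage.

Run:
```python
from h import *
import pickle
p=pickle.load(open("ps5.pkl","rb"))["wrist"]
L,R=onplane(p,(165,234),10),onplane(p,(165,321),10)
m=(L+R)/2;u=np.array([np.cos(np.radians(-7)),np.sin(np.radians(-7))])
print(L,R,"long centre",m+72*u,"tcp",m+(72-28)*u); t=m+44*u
# bar front bottom edge as held
plan(t[0],t[1],18.8)
```

```text
[ 391.94155536 -322.03408289] [ 400.70317175 -251.57439148] long centre [ 467.78568647 -295.57882991] tcp [ 439.99439423 -292.16648829]
shift units [ 0.028 -0.068  1.281] turn 0 pos [ 442.1 -288.3   95.7] yaw 173.0 j6 -2.15 t 24.25
```

```bash
python3 -m inch '[[[0.02,-0.05,0.15],0,1],[[0,0,0.3],0,1],[[0,0,0.3],0,1],[[0,0,0.25],0,1],[[0,0,0.2],0,1],[[0,0,0.12],0,1],[[0,0,0.06],0,1],[[0,0,0],0,1],[[0,0,0],0,0.1],[[0,0,0],0,-0.2]]'
python3 -m inch '[[[0,0,0],0,-0.3],[[0,0,-0.05],0,-0.3],[[0,0,-0.2],0,-0.3],[[0,0,-0.35],0,-0.3],[[0,0,-0.4],0,-0.6],[[0,0,-0.3],0,-1],[[0,0.3,-0.1],0,-1],[[0,0.6,0],0,-1],[[0,0.6,0],0,-1],[[0,0.6,0],0,-1]]'
python3 - <<'E'
from h import *
np.set_printoptions(precision=1,suppress=True)
ps={n:eyes.read_camera(n) for n in ["side","wrist","scene"]}
a=cv2.resize(ps["side"]["pixels"][60:180,230:400],(400,282)); b=cv2.resize(ps["wrist"]["pixels"],(400,300))[:282]
cv2.imwrite("pics/w6.png",np.hstack([a,b])[:,:,::-1])
for n in ["ganache","cup","gold_dome"]:
  for c,p in ps.items():
    for k in eyes.cut_out(n,p)[:1]: print(n,c,k["score"],onplane(p,k["centre"],16))
    for k in eyes.spot_point(n,p)[:1]: print(n,c,k["score"],onplane(p,k["centre"],0))
plan(430,8,100,173)
E
```

```text
t: 25.5
eef_pos: [440.7, -291.8, 13.0]
tcp_rot: [-3.141, 0.001, 3.019]
ft_force: [-0.4, 1.1, -0.4]
opening: 0.508
grip_force: 0.0
t: 26.75
eef_pos: [455.6, -164.5, 96.7]
tcp_rot: [3.141, -0.0, 3.019]
ft_force: [-0.7, 0.2, -0.1]
opening: 0.997
grip_force: 0.0
ganache side 0.8 [428.9   9.5]
ganache side 0.8 [434.4  16.9]
ganache wrist 0.67 [431.5   8. ]
ganache wrist 0.97 [430.1   7.2]
ganache scene 0.73 [429.3   6.3]
ganache scene 0.75 [429.2  15.3]
cup side 0.53 [ 426.8 -118.9]
cup side 0.89 [ 420.5 -129.6]
cup wrist 0.84 [ 425.5 -126.4]
cup wrist 0.83 [ 425.8 -126.9]
cup scene 0.64 [ 427.5 -127.2]
cup scene 0.75 [ 432.3 -131. ]
gold_dome side 0.68 [519.6  -5.4]
gold_dome side 0.67 [524.5  -3.5]
gold_dome wrist 0.77 [507.8 -13. ]
gold_dome wrist 0.9 [525.7  -8.2]
gold_dome scene 0.7 [523.5  -1.6]
gold_dome scene 0.6 [519.7  -6.1]
shift units [ 0.8  2.8 -0.1] turn 0.0 pos [ 456.  -166.7   96.8] yaw 173.0 j6 -1.94 t 27.8
```

View pics/w6.png

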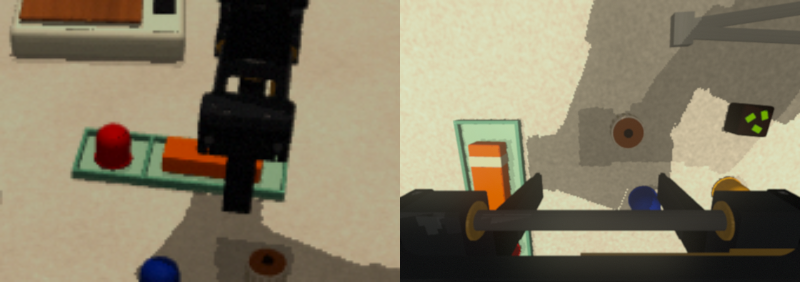

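The bar lies flat in its long cell, with the ganache at (750,120) and the cup at (628,132) in the right half. Next is the ganache.

```bash
python3 -m inch '[[[0.1,0.3,0],0,-1],[[0.15,0.5,0],0,-1],[[0.15,0.5,0],0,-1],[[0.15,0.5,0],0,-1],[[0.15,0.5,0],0,-1],[[0.05,0.3,0],0,-1],[[0.05,0.2,0],0,-1],[[0,0,0],0,-1],[[0,0,0],0,-1],[[0,0,0],0,-1]]'
python3 - <<'E'
from h import *
p=eyes.read_camera("wrist"); 
for k in eyes.cut_out("ganache",p)[:1]: print(k["score"],onplane(p,k["centre"],16))
cv2.imwrite("pics/w7.png",cv2.resize(p["pixels"][120:280,180:400],None,fx=3,fy=3,interpolation=2)[:,:,::-1])
import pickle; pickle.dump(p,open("ps7.pkl","wb"))
plan(430,8,9,173)
E
```

```text
t: 29.05
eef_pos: [428.9, 5.4, 96.7]
tcp_rot: [-3.142, 0.0, 3.019]
ft_force: [0.2, -0.2, 0.1]
opening: 0.999
grip_force: 0.0
0.89 [430.05502528   8.03025111]
shift units [-0.014  0.044  1.462] turn -0.01 pos [428.8   5.5  96.7] yaw 173.0 j6 -1.59 t 29.15
```

View pics/w7.png

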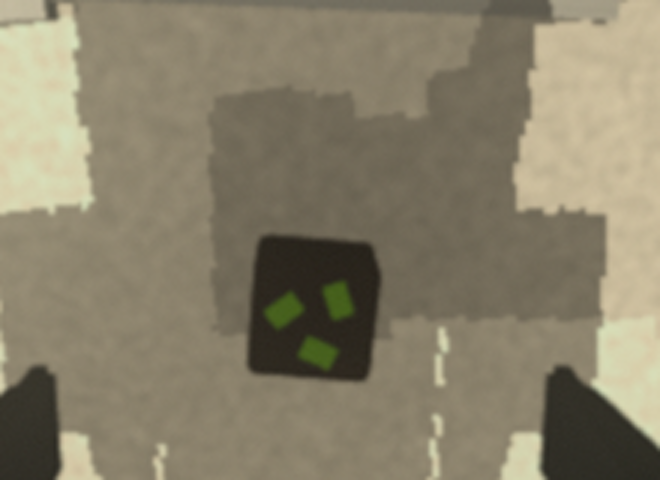

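The crop shows the ganache between the fingers, rotated about 4° clockwise. I'll turn the tool to match and grasp.

```bash
python3 -m inch '[[[-0.01,0.04,0.15],0.4,-1],[[0,0,0.3],0.4,-1],[[0,0,0.3],0,-1],[[0,0,0.25],0,-1],[[0,0,0.2],0,-1],[[0,0,0.15],0,-1],[[0,0,0.11],0,-1],[[0,0,0],0,-1],[[0,0,0],0,0],[[0,0,0],0,1]]'
python3 -m inch '[[[0,0,0],0,1],[[0,0,0],0,1],[[0,0,0],0,1],[[0,0,0],0,1],[[0,0,-0.1],0,1],[[0,0,-0.2],0,1],[[0,0,-0.3],0,1],[[0,0,-0.4],-0.4,1],[[0,0,-0.3],-0.4,1],[[0,0,-0.1],0,1]]'
python3 - <<'E'
from h import *
np.set_printoptions(precision=1,suppress=True)
for c in ["side","scene"]:
  p=eyes.read_camera(c)
  for k in eyes.spot_point("brown_box",p)[:1]: print(c,k["score"],onplane(p,k["centre"],0))
  for k in eyes.cut_out("brown_box",p)[:1]:
    cc=max(cv2.findContours(k["mask"].astype(np.uint8),0,1)[0],key=cv2.contourArea)[:,0]
    print(c,k["score"],cv2.minAreaRect(np.array([onplane(p,(r,q),10) for q,r in cc],np.float32)))
a=np.radians(-7);plan(466+70*np.cos(a),285+70*np.sin(a),93,173)
E
```

```text
t: 30.4
eef_pos: [429.8, 8.2, 9.4]
tcp_rot: [3.142, 0.001, 2.95]
ft_force: [-0.9, 0.5, 0.2]
opening: 0.845
grip_force: 0.0
t: 31.65
eef_pos: [430.0, 8.2, 94.6]
tcp_rot: [-3.142, 0.002, 3.019]
ft_force: [0.8, -0.3, -1.2]
opening: 0.355
grip_force: 30.0
side 0.88 [467.1 281.9]
side 0.93 ((472.8916320800781, 284.7558898925781), (79.30362701416016, 231.399169921875), 82.73734283447266)
scene 0.86 [457.3 284.9]
scene 0.6 ((476.8779296875, 285.49005126953125), (76.58897399902344, 233.62229919433594), 82.40104675292969)
shift units [-1.2  4.7 -0. ] turn -0.0 pos [429.4   8.3  92.6] yaw 173.0 j6 -1.58 t 31.95
```

```bash
python3 -m inch '[[[-0.1,0.3,0],0,1],[[-0.15,0.6,0],0,1],[[-0.15,0.6,0],0,1],[[-0.15,0.6,0],0,1],[[-0.15,0.6,0],0,1],[[-0.15,0.6,0],0,1],[[-0.15,0.6,0],0,1],[[-0.1,0.5,0],0,1],[[-0.1,0.3,0],0,1],[[0,0,0],0,1]]'
python3 - <<'E'
from h import *
p=eyes.read_camera("wrist"); cv2.imwrite("pics/w8.png",p["pixels"][:,:,::-1])
import pickle; pickle.dump(p,open("ps8.pkl","wb"))
E
```

```text
t: 33.2
eef_pos: [535.3, 280.0, 92.1]
tcp_rot: [-3.141, -0.001, 3.021]
ft_force: [0.6, -0.0, -0.6]
opening: 0.358
grip_force: 30.0
```

View pics/w8.png

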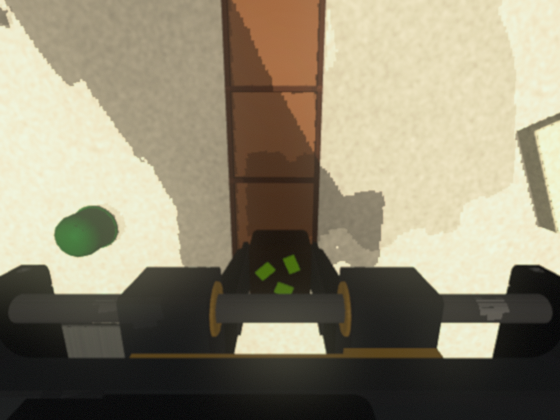

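The wrist view shows the box dividers at row 180 (columns 236–316) and row 90 (columns 230–322), with the ganache held in line over the end cell.

Run:
```python
from h import *
import pickle
p=pickle.load(open("ps8.pkl","rb"))
m=(onplane(p,(180,236),10)+onplane(p,(180,316),10))/2; n=(onplane(p,(90,230),10)+onplane(p,(90,322),10))/2
u=(m-n)/np.linalg.norm(m-n); print(np.linalg.norm(m-n),"yaw",np.degrees(np.arctan2(u[1],u[0])),"origin",(m+n)/2,"cells",m+35*u,m-35*u,n-35*u)
t=m+35*u; plan(t[0],t[1],13.5)
```

```text
68.5635918125431 yaw -7.149177262414012 origin [467.15823252 284.68571652] cells [535.90139603 276.06337846] [466.44561211 284.77509929] [398.415069   293.30805459]
shift units [-0.022 -0.051  1.311] turn 0 pos [535.  279.3  92.2] yaw 173.0 j6 -1.08 t 33.25
```

```bash
python3 -m inch '[[[-0.02,-0.05,0.15],0,1],[[0,0,0.3],0,1],[[0,0,0.3],0,1],[[0,0,0.25],0,1],[[0,0,0.15],0,1],[[0,0,0.11],0,1],[[0,0,0.05],0,1],[[0,0,0],0,1],[[0,0,0],0,0.1],[[0,0,0],0,-0.2]]'
python3 -m inch '[[[0,0,0],0,-0.3],[[0,0,-0.1],0,-0.3],[[0,0,-0.3],0,-0.3],[[0,0,-0.4],0,-0.3],[[0,0,-0.4],0,-0.6],[[0,-0.2,-0.2],0,-1],[[0,-0.5,0],0,-1],[[0,-0.6,0],0,-1],[[0,-0.6,0],0,-1],[[0,-0.6,0],0,-1]]'
python3 -c "
from h import *
plan(523,-3,97,173)"
```

```text
t: 34.5
eef_pos: [536.5, 276.3, 14.7]
tcp_rot: [3.141, 0.001, 3.019]
ft_force: [0.5, -0.1, -0.1]
opening: 0.503
grip_force: 0.0
t: 35.75
eef_pos: [517.5, 125.6, 98.9]
tcp_rot: [-3.142, 0.0, 3.019]
ft_force: [0.5, -0.1, 0.3]
opening: 1.0
grip_force: 0.0
shift units [-0.353 -2.117  0.031] turn -0.0 pos [517.5 125.6  98.9] yaw 173.0 j6 -1.33 t 35.75
```

```bash
python3 -m inch '[[[-0.05,-0.3,0],0,-1],[[-0.05,-0.4,0],0,-1],[[-0.05,-0.4,0],0,-1],[[-0.05,-0.4,0],0,-1],[[-0.05,-0.3,0],0,-1],[[-0.05,-0.2,0],0,-1],[[-0.05,-0.12,0],0,-1],[[0,0,0],0,-1],[[0,0,0],0,-1],[[0,0,0],0,-1]]'
python3 - <<'E'
from h import *
p=eyes.read_camera("wrist"); cv2.imwrite("pics/w9.png",p["pixels"][:,:,::-1])
for n in ["gold_dome","blue_dome","green_dome"]:
  for f,z in ((eyes.cut_out,18),(eyes.spot_point,0)):
    for k in f(n,p)[:1]: print(n,k["score"],onplane(p,k["centre"],z))
plan(523,-3,9,173)
E
```

```text
t: 37.0
eef_pos: [523.3, -1.1, 98.5]
tcp_rot: [3.142, 0.0, 3.02]
ft_force: [0.4, 0.7, -0.1]
opening: 0.999
grip_force: 0.0
gold_dome 0.67 [523.75611024  -6.46115757]
gold_dome 0.69 [521.44804653  -9.11105762]
blue_dome 0.92 [ 520.7421444  -110.71756806]
blue_dome 0.56 [ 521.12227494 -113.82575183]
green_dome 0.7 [522.16436968 116.24392015]
green_dome 0.78 [523.95552454 119.91015619]
shift units [ 0.003 -0.027  1.493] turn 0.0 pos [523.4  -1.4  98.6] yaw 173.0 j6 -1.58 t 37.35
```

View pics/w9.png

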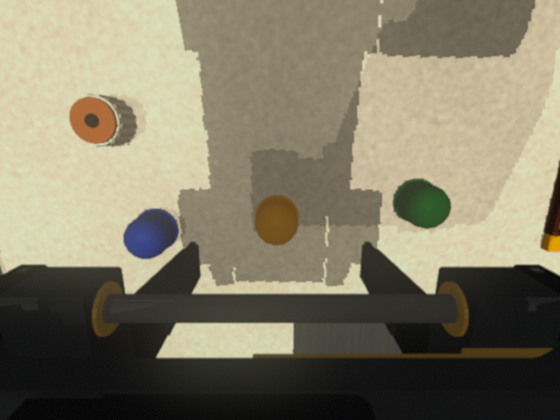

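The gold dome is centred at (277,220). The blue dome (152,233) and green dome (422,203) are clear of the fingers.

```bash
python3 -m inch '[[[0,-0.04,0.15],0,-1],[[0,0,0.3],0,-1],[[0,0,0.3],0,-1],[[0,0,0.25],0,-1],[[0,0,0.2],0,-1],[[0,0,0.17],0,-1],[[0,0,0.12],0,-1],[[0,0,0],0,-1],[[0,0,0],0,0],[[0,0,0],0,1]]'
python3 -m inch '[[[0,0,0],0,1],[[0,0,0],0,1],[[0,0,0],0,1],[[0,0,0],0,1],[[0,0,-0.1],0,1],[[0,0,-0.2],0,1],[[0,0,-0.3],0,1],[[0,0,-0.4],0,1],[[0,0,-0.3],0,1],[[0,0,-0.1],0,1]]'
python3 -c "
from h import *
plan(467,284.7,93,173)"
```

```text
t: 38.6
eef_pos: [523.3, -3.9, 9.5]
tcp_rot: [-3.142, 0.001, 3.019]
ft_force: [0.8, -0.1, 0.4]
opening: 0.846
grip_force: 0.0
t: 39.85
eef_pos: [523.5, -3.9, 94.8]
tcp_rot: [-3.142, 0.002, 3.019]
ft_force: [-0.7, 0.3, -1.0]
opening: 0.374
grip_force: 30.0
shift units [1.521 4.659 0.029] turn 0.0 pos [523.5  -3.9  94.8] yaw 173.0 j6 -1.58 t 39.85
```

```bash
python3 -m inch '[[[0.12,0.4,0],0,1],[[0.2,0.6,0],0,1],[[0.2,0.6,0],0,1],[[0.2,0.6,0],0,1],[[0.2,0.6,0],0,1],[[0.2,0.6,0],0,1],[[0.2,0.6,0],0,1],[[0.15,0.46,0],0,1],[[0.05,0.2,0],0,1],[[0,0,0],0,1]]'
python3 -m inch '[[[0,0,0.2],0,1],[[0,0,0.3],0,1],[[0,0,0.3],0,1],[[0,0,0.25],0,1],[[0,0,0.15],0,1],[[0,0,0.1],0,1],[[0,0,0.05],0,1],[[0,0,0],0,1],[[0,0,0],0,0.1],[[0,0,0],0,-0.2]]'
python3 -m inch '[[[0,0,0],0,-0.3],[[0,0,-0.1],0,-0.3],[[0,0,-0.3],0,-0.3],[[0,0,-0.4],0,-0.3],[[0,0,-0.4],0,-0.6],[[0,-0.2,-0.2],0,-1],[[0,-0.5,0],0,-1],[[0,-0.6,0],0,-1],[[0,-0.6,0],0,-1],[[0,-0.6,0],0,-1]]'
python3 -c "
from h import *
plan(426,-125,97,173)"
```

```text
t: 41.1
eef_pos: [466.5, 284.9, 93.0]
tcp_rot: [-3.141, -0.0, 3.02]
ft_force: [-0.0, -0.3, -0.4]
opening: 0.367
grip_force: 30.0
t: 42.35
eef_pos: [466.9, 284.9, 12.3]
tcp_rot: [3.141, 0.001, 3.019]
ft_force: [-0.1, 0.2, 0.5]
opening: 0.506
grip_force: 0.0
t: 43.6
eef_pos: [447.7, 134.3, 96.0]
tcp_rot: [-3.141, -0.0, 3.019]
ft_force: [1.1, 0.0, 0.4]
opening: 1.001
grip_force: 0.0
shift units [-0.168 -4.333 -0.017] turn 0.0 pos [447.7 134.3  96. ] yaw 173.0 j6 -1.3 t 43.6
```

```bash
python3 -m inch '[[[0,-0.3,0],0,-1],[[-0.02,-0.6,0],0,-1],[[-0.03,-0.6,0],0,-1],[[-0.03,-0.6,0],0,-1],[[-0.03,-0.6,0],0,-1],[[-0.03,-0.6,0],0,-1],[[-0.03,-0.6,0],0,-1],[[0,-0.33,0],0,-1],[[0,-0.1,0],0,-1],[[0,0,0],0,-1]]'
python3 - <<'E'
from h import *
ps={n:eyes.read_camera(n) for n in ["side","wrist"]}
p=ps["wrist"]
for f,z in ((eyes.cut_out,16),(eyes.spot_point,0)):
    for k in f("cup",p)[:1]: print(k["score"],onplane(p,k["centre"],z))
plan(426,-125,9,173)
a=cv2.resize(ps["side"]["pixels"],(400,300)); b=cv2.resize(p["pixels"],(400,300))
cv2.imwrite("pics/w10.png",np.hstack([a,b])[:,:,::-1])
E
```

```text
t: 44.85
eef_pos: [426.5, -123.2, 96.1]
tcp_rot: [3.141, -0.0, 3.019]
ft_force: [-0.0, -0.1, -0.1]
opening: 1.002
grip_force: 0.0
0.57 [ 424.96240318 -124.74196248]
0.97 [ 424.34405884 -124.76774069]
shift units [ 0.009 -0.042  1.452] turn 0.01 pos [ 426.8 -122.6   96.1] yaw 173.1 j6 -1.88 t 45.05
```

View pics/w10.png

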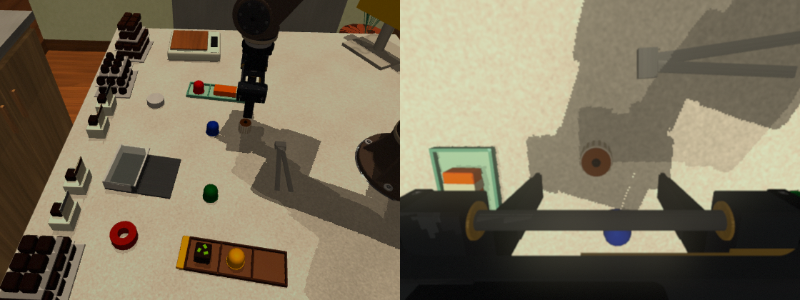

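The left half shows the ganache and gold dome in their cells. On the right the cup is centred at (596,162) between the fingers.

```bash
python3 -m inch '[[[0.02,-0.04,0.15],0,-1],[[0,0,0.3],0,-1],[[0,0,0.3],0,-1],[[0,0,0.25],0,-1],[[0,0,0.2],0,-1],[[0,0,0.15],0,-1],[[0,0,0.1],0,-1],[[0,0,0],0,-1],[[0,0,0],0,0],[[0,0,0],0,1]]'
python3 -m inch '[[[0,0,0],0,1],[[0,0,0],0,1],[[0,0,0],0,1],[[0,0,0],0,1],[[0,0,-0.1],0,1],[[0,0,-0.2],0,1],[[0,0,-0.3],0,1],[[0,0,-0.4],0,1],[[0,0,-0.3],0,1],[[0,0,-0.1],0,1]]'
python3 -c "
from h import *
plan(397.7,293.2,94,173)"
```

```text
t: 46.3
eef_pos: [425.5, -125.5, 9.5]
tcp_rot: [-3.141, 0.001, 3.019]
ft_force: [-0.0, -0.3, -0.1]
opening: 0.846
grip_force: 0.0
t: 47.55
eef_pos: [425.7, -125.6, 94.6]
tcp_rot: [-3.141, 0.002, 3.02]
ft_force: [-0.3, 0.1, -0.8]
opening: 0.371
grip_force: 30.0
shift units [1.313 6.871 0.011] turn 0.0 pos [ 425.7 -125.6   94.6] yaw 173.0 j6 -1.88 t 47.55
```

```bash
python3 -m inch '[[[0.06,0.4,0],0,1],[[0.12,0.65,0],0,1],[[0.12,0.65,0],0,1],[[0.12,0.65,0],0,1],[[0.12,0.65,0],0,1],[[0.12,0.65,0],0,1],[[0.12,0.65,0],0,1],[[0.12,0.65,0],0,1],[[0.12,0.65,0],0,1],[[0.12,0.65,0],0,1]]'
python3 -m inch '[[[0.12,0.4,0],0,1],[[0.05,0.18,0],0,1],[[0,0.04,0],0,1],[[0,0,0.2],0,1],[[0,0,0.3],0,1],[[0,0,0.3],0,1],[[0,0,0.2],0,1],[[0,0,0],0,1],[[0,0,0],0,1],[[0,0,0],0,1]]'
python3 -c "
from h import *
plan(397.7,293.2,13.6,173)"
```

```text
t: 48.8
eef_pos: [402.8, 256.4, 93.0]
tcp_rot: [-3.141, -0.0, 3.02]
ft_force: [-0.0, 0.1, -0.7]
opening: 0.369
grip_force: 30.0
t: 50.05
eef_pos: [397.8, 293.3, 33.6]
tcp_rot: [3.141, 0.001, 3.019]
ft_force: [0.4, 0.1, -0.6]
opening: 0.371
grip_force: 30.0
shift units [ 0.002 -0.003  0.334] turn -0.0 pos [397.8 293.3  33.6] yaw 173.0 j6 -0.95 t 50.05
```

```bash
python3 -m inch '[[[0,0,0.15],0,1],[[0,0,0.12],0,1],[[0,0,0.06],0,1],[[0,0,0],0,1],[[0,0,0],0,0.1],[[0,0,0],0,-0.2],[[0,0,0],0,-0.3],[[0,0,-0.1],0,-0.3],[[0,0,-0.3],0,-0.3],[[0,0,-0.4],0,-0.3]]'
python3 -m inch '[[[0,0,-0.5],0,-0.3],[[0,0,-0.5],0,-0.3],[[0,-0.5,-0.2],0,-1],[[0,-0.6,0],0,-1],[[0,-0.6,0],0,-1],[[0,-0.6,0],0,-1],[[0,-0.4,0],0,-1],[[0,-0.2,0],0,-1],[[0,0,0],0,-1],[[0,0,0],0,-1]]'
python3 - <<'E'
from h import *
ps={n:eyes.read_camera(n) for n in ["side","scene"]}
p=ps["side"]["pixels"]; q=ps["scene"]["pixels"]
a=cv2.resize(p[320:410,235:415],(400,200),interpolation=2); b=cv2.resize(p[100:190,235:415],(400,200),interpolation=2)
c=cv2.resize(q[210:320,355:475],(400,367),interpolation=2); d=cv2.resize(q[110:200,155:255],(400,360),interpolation=2)
im=np.zeros((600,800,3),np.uint8); im[:200,:400]=a; im[:200,400:]=b; im[200:567,:400]=c; im[200:560,400:]=d
cv2.imwrite("pics/end.png",im[:,:,::-1])
for n in ["red_dome","gold_dome","ganache","cup","blue_dome","green_dome","bar"]:
  for nm,pp in ps.items():
    for k in eyes.spot_point(n,pp)[:1]: print(n,nm,round(k["score"],2),np.round(onplane(pp,k["centre"],0 if n in("blue_dome","green_dome") else 4)))
print(env.state()["t"],env.state()["eef_pos"])
E
```

```text
t: 51.3
eef_pos: [397.4, 293.2, 61.8]
tcp_rot: [-3.141, -0.001, 3.019]
ft_force: [0.6, -0.3, 0.2]
opening: 0.652
grip_force: 0.0
t: 52.55
eef_pos: [376.6, 121.1, 133.4]
tcp_rot: [3.141, 0.0, 3.02]
ft_force: [-0.8, -0.6, 0.3]
opening: 1.001
grip_force: 0.0
red_dome side 0.59 [ 572. -302.]
red_dome scene 0.77 [ 570. -308.]
gold_dome side 0.85 [472. 286.]
gold_dome scene 0.72 [466. 289.]
ganache scene 0.81 [538. 279.]
cup scene 0.5 [400. 293.]
blue_dome side 0.61 [ 525. -108.]
blue_dome scene 0.62 [ 520. -114.]
green_dome side 0.7 [519. 118.]
green_dome scene 0.86 [524. 119.]
bar side 0.94 [ 473. -293.]
bar scene 0.63 [ 469. -289.]
53.35 [376.35791861 120.53573113 133.34426309]
```

View pics/end.png

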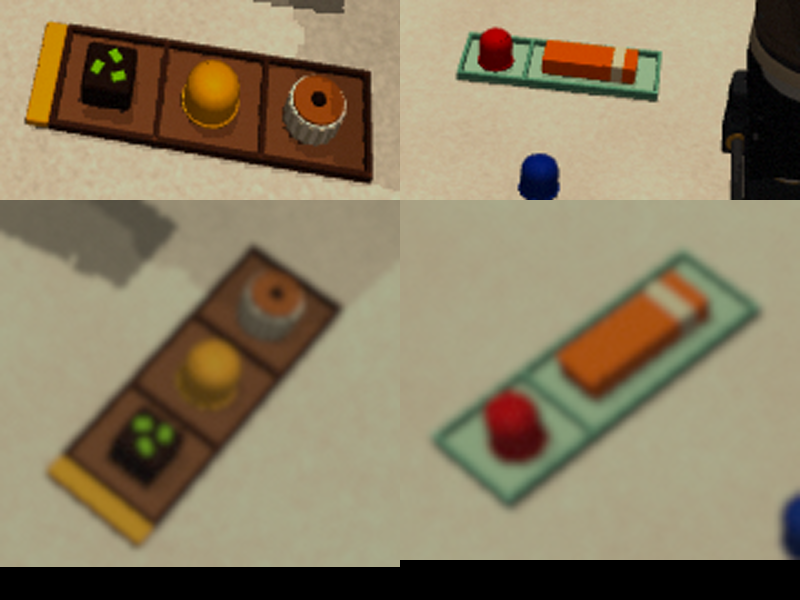

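Both side and scene views show all five pieces upright in their own cells, clear of the rims. The blue and green domes haven't moved and the robot is clear, so I'm handing the job in.

```bash
python3 -c "
from cell import env
print(env.job_done())"
```

```text
the job is handed in; nothing more can be done
None
```

The job is handed in at about 53 s of the 112 s allowed: all five ordered pieces sit upright in their cells in the final pictures, and the blue-foil and green-foil chocolates are where they stood; the judging result was not returned.

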